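Snap the dough box lid shut all round

ROBOT

A 6-joint arm with a two-finger parallel gripper is mounted at the origin on the work surface. World frame = base frame: x ahead of the robot, y to its left, z up, the work surface at z = 0. Lengths are in m, angles in rad, forces in N, time in s.
With the tool pointing down it reaches from about 0.325 to 0.775 m from the base axis. Payload 5.5 kg.
Tool frame: the origin (TCP) lies between the finger pads; the fingertips stand bot.tips_ahead ahead of it and the grasp point (between the pads) is the TCP (bot.tips_ahead is the distance from the TCP to the fingertips, in m); z points along the fingers, y is the direction in which the jaws open and shut (so a half turn about z gives the same grasp; the last joint's range is limited). The gripper opens to 88 mm and grips with 3 to 60 N. Pads are 20 mm wide; open, the fingers measure 115 mm over their backs; the gripper's body (75 mm by 178 mm) begins 61 mm behind the grasp point.
Start: joints at [1.172, 0.091, 1.231, -0, 1.82, -0.057], TCP at [0.201, 0.565, 0.242] pointing down, gripper open.
Joint ranges: [-2.87, 2.87], [-0.86, 2.18], [0.17, 2.46], [-1.51, 4.65], [0.06, 2.69], [-2.65, 2.65]. Speed limits (rad/s): [2.57, 2.57, 3.01, 3.14, 3.14, 3.14].

INTERFACE

Orientations are given as a unit quaternion [w, x, y, z].
In Python, from station import bot, camera gives the robot as it stands. The module is installed in compiled form; this text tells all that it offers.
- The arm moves only by the tool move_arm, never from a script. Its argument "commands" is a list that holds one entry, the list of rows, each a list of 7 numbers: the shift along the tool's x, y, z in mm, then the turn, a rotation vector about the tool's x, y, z in rad, then the opening, from -1 (shut) to 1 (fully open), so that 0 is half open. A call has 1 to 5 rows; each row shifts and turns the commanded pose from where the row before left it, along the tool's axes as they then stand; what a row does not reach is not made up. A row lasts 1/10 s, in which the tool goes at most 50 mm and 8.59 degrees, less where a joint would pass 70% of its speed; a pose out of reach is approached as far as the arm can. A call with a gripper value outside its range is refused whole. The fingers move at their own pace and stop on an object; "force" is the grip in N (left out, the last holds). Time passes only in rows, so rows that do not move let the fingers close. It gives the time, the measured TCP pose, the force and the opening at its end, in the units of the state.
- bot.read_state(): the state, without advancing time (a new reading comes with each control period).
- camera(name): name is "scene" or "side" or "wrist"; returns a dict with "color" (384x512x3 uint8, red, green, blue), "intrinsics" (3x3 intrinsics, pixels), "pose" (4x4, takes a point from camera to world coordinates); the wrist camera has in their place "hand_eye" (4x4, takes a point from camera to tool coordinates, whose origin is the TCP and whose axes are the flange's). Camera axes: x right, y up, looking along -z (the intrinsics and any distortion apply to the point x, -y, -z); pixel columns grow to the right and rows downward; lengths in m; the calibration is good to about 2 mm. The wrist camera is an equidistant fisheye: a pixel r from the principal point sees the ray r / f radians off the axis. A picture is of the moment at which its call begins: read the wrist's pose just before it. There is no depth.
- bot.finish_job(): hands the job in, once; it reports no verdict.
The state is a dict: "t": time; "q": joint angles; "dq": joint speeds; "tau": joint torques, N m; "position": TCP position; "ee_rot": TCP orientation; "force": force on the tool from outside, world axes, zero at the start; "torque": the same for the moment, N m; "grip_width": opening from 0.0 (shut) to 1.0 (fully open).
Only numpy, scipy, OpenCV 4.12 (cv2) and the standard library are available. Lean on these libraries where they do the work, as an engineer would, in place of code of your own. Each camera call takes 0.05 s, during which the arm holds its last target. There are 200 camera calls.

TASK

One of the two rectangular dough boxes has its lid only resting in place: all four sections of its rim stand proud. Press each section of that rim down with the fingertips until it clicks shut and the whole rim is flush, then move the hand clear. Do not pick up or shove the box, and leave the other things on the table alone.

Things in the scene. Friction and masses are not known exactly. Their poses are not given: they have to be found in the camera images.
- dough_box: The box to shut: frosted plastic box of dough, white lid, about 1.5 kg, loose on the table. Rim outside 200 (x) x 150 (y) mm, foot 184 x 134 mm. Origin: centre of underside, z up. The lid's middle is a sunk panel 80 mm above the table; round it the flat rim, 26 mm wide, is in four separate sections (two long, two short), tops at 97 mm while open, 85 mm when shut and flush.
- top_near (a point): Centre of the top face of the short section at the box's own -x end, 26 x 94 mm; 87 mm from the box's centre along its -x. Its height above the table is 97 mm open, 85 mm shut.
- rim_near (a joint): How far the near section is pressed down, m: 0 open, 0.012 shut. Snap action: it resists with about 6 to 9 N at first, less towards half-way; it springs back up if let go before half-way (6 mm), then pulls itself down and stays at 0.012.
- top_far (a point): Centre of the top face of the short section at the box's own +x end, 26 x 94 mm; 87 mm along its +x. Its height above the table is 97 mm open, 85 mm shut.
- rim_far (a joint): How far the far section is pressed down, m: 0 open, 0.012 shut. Snap action: it resists with about 6 to 9 N at first, less towards half-way; it springs back up if let go before half-way (6 mm), then pulls itself down and stays at 0.012.
- top_left (a point): Centre of the top face of the long section along the box's own +y side, 200 x 26 mm; 62 mm along its +y. Its height above the table is 97 mm open, 85 mm shut.
- rim_left (a joint): How far the left section is pressed down, m: 0 open, 0.012 shut. Snap action: it resists with about 6 to 9 N at first, less towards half-way; it springs back up if let go before half-way (6 mm), then pulls itself down and stays at 0.012.
- top_right (a point): Centre of the top face of the long section along the box's own -y side, 200 x 26 mm; 62 mm along its -y. Its height above the table is 97 mm open, 85 mm shut.
- rim_right (a joint): How far the right section is pressed down, m: 0 open, 0.012 shut. Snap action: it resists with about 6 to 9 N at first, less towards half-way; it springs back up if let go before half-way (6 mm), then pulls itself down and stays at 0.012.
- shut_box: Bystander: a second box of the same make and size, 1.5 kg, its lid already fully shut (rim top 85 mm all round). Origin: centre of underside.
- round_tub: Bystander: round lidded dough tub, 112 mm diameter, 56 mm high. Origin: centre of underside.
- cup: Bystander: open steel cup, 60 mm across the mouth, 55 mm high. Origin: centre of underside.
- scraper: Bystander: dough scraper lying flat beyond the box: steel blade 140 (x) x 100 (y) x 4 mm with a wooden bar handle 24 mm wide and 18 mm high along its +y edge. Origin: centre of the blade's underside.
Mind the look-alikes: they are no part of the job. What is shaped like the dough_box but orange or red is not meant.

How it is judged:
By the outcome, as a careful person would: the job done as asked, in the order asked, and still so for the second after the job is handed in, with the robot touching nothing.
It also fails if it takes over 42 s, if anything falls off the work surface, if the arm or the gripper's body presses on something with over 40 N, if the wrist force passes 120 N, or if a joint passes its speed limit or range.

## Working session

There is one attempt and no reset: what is moved stays moved. The work goes in short steps, Python scripts to look and compute and a tool call to move; the robot and the scene stay as the last step left them, time stands still between calls to the robot, and variables do not carry over. Pictures are saved under pics/ and viewed, about 8 in all and at most 12, crops included, and the job is handed in when it is done.

Besides the shell and the picture viewer there is one more tool, called in YAML: its name, and indented under it one key for each argument. move_arm: Moves the arm, as the interface text tells. Its arguments: {"type":"object","properties":{"commands":{"type":"array","items":{"type":"array","items":{"type":"array","items":{"type":"number"}}}},"force":{"type":"number"}},"required":["commands"]}

```bash
mkdir -p pics
python3 - <<'E'
from station import bot,camera
import cv2,numpy as np
s=bot.read_state();print({k:np.round(v,3).tolist() for k,v in s.items()},bot.tips_ahead)
for n in("scene","side","wrist"):
    c=camera(n);cv2.imwrite(f"pics/{n}0.png",c["color"][:,:,::-1])
    print(n,np.round(c["intrinsics"],1).tolist(),np.round(c.get("pose",c.get("hand_eye")),3).tolist(),[k for k in c])
a=cv2.imread("pics/scene0.png");b=cv2.imread("pics/side0.png");cv2.imwrite("pics/both0.png",cv2.resize(np.vstack([a,b]),None,fx=.78,fy=.78))
E
```

```text
{'t': 0.0, 'q': [1.172, 0.092, 1.232, -0.0, 1.82, -0.057], 'dq': [-0.0, 0.001, -0.001, -0.002, 0.0, 0.001], 'tau': [-0.001, -44.644, -40.645, 0.07, 0.029, -0.0], 'position': [0.201, 0.565, 0.241], 'ee_rot': [-0.0, 0.17, 0.985, -0.001], 'force': [0.612, 0.131, 0.134], 'torque': [0.01, -0.033, 0.03], 'grip_width': 1.001} 0.019
scene [[430.1, 0.0, 254.1], [0.0, 430.1, 191.7], [0.0, 0.0, 1.0]] [[-0.345, -0.749, 0.566, 1.096], [0.938, -0.286, 0.194, 0.219], [0.017, 0.598, 0.801, 0.871], [0.0, 0.0, 0.0, 1.0]] ['color', 'intrinsics', 'pose']
side [[414.0, 0.0, 261.8], [0.0, 414.0, 189.4], [0.0, 0.0, 1.0]] [[0.87, 0.348, -0.348, 0.149], [-0.492, 0.637, -0.593, -0.597], [0.016, 0.688, 0.726, 0.873], [0.0, 0.0, 0.0, 1.0]] ['color', 'intrinsics', 'pose']
wrist [[297.3, 0.0, 254.1], [0.0, 297.3, 193.3], [0.0, 0.0, 1.0]] [[0.0, 0.961, 0.277, 0.076], [1.0, -0.0, -0.0, 0.0], [-0.0, 0.277, -0.961, -0.145], [0.0, 0.0, 0.0, 1.0]] ['color', 'intrinsics', 'hand_eye']
```

View pics/scene0.png

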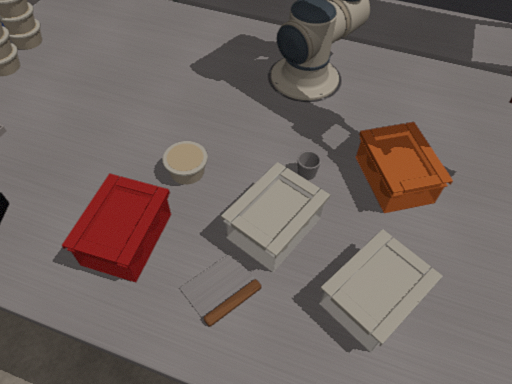

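View pics/side0.png

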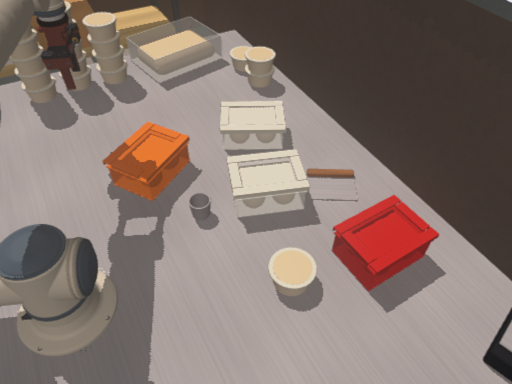

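Candidates: white box at scene (277,205) / side (267,175), which seems to have a proud rim. White box at scene (382,285) / side (252,118), which seems flush. Orange at (402,165) and red at (122,225) are look-alikes. I'll check with one enlarged crop.

Run:
```python
import cv2,numpy as np
a=cv2.imread("pics/scene0.png")[155:275,215:335];b=cv2.imread("pics/side0.png")[140:220,215:320]
d=cv2.imread("pics/scene0.png")[225:350,315:445]
f=lambda i:cv2.resize(i,(390,int(i.shape[0]*390/i.shape[1])),interpolation=cv2.INTER_CUBIC)
A,B,D=f(a),f(b),f(d)
o=np.zeros((590,790,3),np.uint8);o[:390,:390]=A;o[:D.shape[0],395:785]=D;
b2=cv2.resize(b,(262,198),interpolation=cv2.INTER_CUBIC);o[390:588,:262]=b2
cv2.imwrite("pics/crop1.png",o)
```

```text
(no output)
```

View pics/crop1.png

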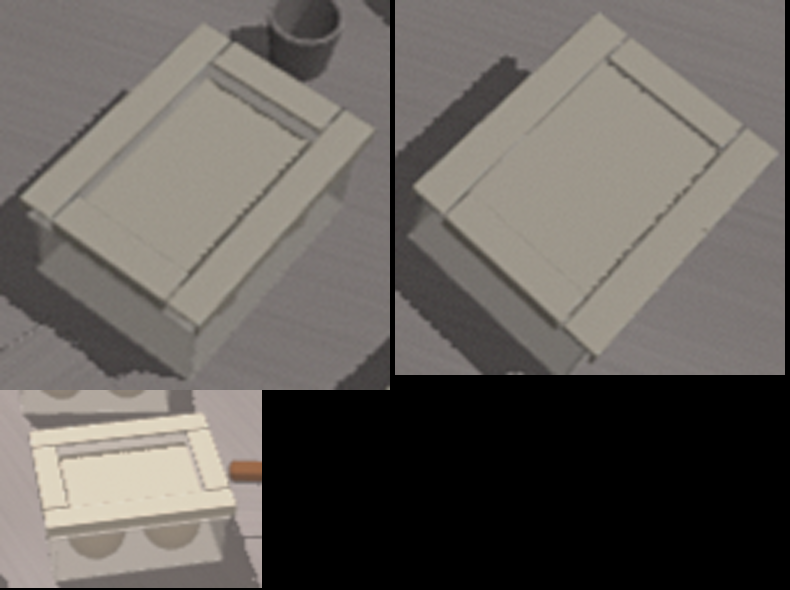

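The left crop, scene box (277,205), has the proud rim: there is a gap and shadow around the sunk panel. The right one is flush. Rim-top corners in the crop are about (207,25), (373,128), (197,320), (24,197). I'll cast rays from these onto z=0.097.

```bash
cat > h.py <<'E'
import numpy as np,cv2
from station import bot,camera
def ray(c,px,z):
    K,T=c["intrinsics"],np.array(c["pose"])
    d=T[:3,:3]@np.array([(px[0]-K[0][2])/K[0][0],-(px[1]-K[1][2])/K[1][1],-1])
    return T[:3,3]+d*(z-T[2,3])/d[2]
def box(P):
    P=np.array(P)[:,:2];(c,s,a)=cv2.minAreaRect((P*1000).astype(np.float32));return np.round(P,3).tolist(),P.mean(0).round(4),s,a
E
python3 - <<'E'
from h import *
c=camera("scene");k=3.25
P=[ray(c,(215+x/k,155+y/k),.097) for x,y in((207,25),(373,128),(197,325),(24,200))];print(box(P))
k=262/105.
c=camera("side")
P=[ray(c,(215+x/k,140+y/k),.097) for x,y in((30,43),(207,24),(234,106),(47,122))];print(box(P))
c=camera("scene");k=3.0
for n,z,u in(("cup",.055,(308,159)),("scr handle",.018,(257,287)),("scr handle",.018,(210,318)),("tub",.056,(185,157))):print(n,ray(c,u,z).round(3))
E
```

```text
([[0.448, 0.056], [0.496, 0.193], [0.684, 0.127], [0.636, -0.009]], array([0.5659, 0.0918]), (144.71485900878906, 199.20809936523438), 70.7863998413086)
([[0.497, 0.191], [0.688, 0.124], [0.642, -0.0], [0.459, 0.073]], array([0.5715, 0.0969]), (132.28189086914062, 202.86746215820312), 69.49569702148438)
cup [0.375 0.113 0.055]
scr handle [0.728 0.105 0.018]
scr handle [0.825 0.039 0.018]
tub [ 0.48  -0.178  0.056]
```

The target is at about (0.566, 0.092), with its long axis at about -19.5°. The tool's y axis is already along the box's short side, so no turn is needed. I'll go above the box with the fingers shut.

move_arm:
  commands:
    - [[-20, -13, 0, 0, 0, 0, -1], [-40, -26, 0, 0, 0, 0, -1], [-40, -26, 0, 0, 0, 0, -1], [-40, -26, 0, 0, 0, 0, -1], [-40, -26, 0, 0, 0, 0, -1]]
  force: 20

```text
t: 0.8
position: [0.3322, 0.3932, 0.2417]
ee_rot: [0.0, 0.17, 0.985, 0.0]
force: [0.4, -0.4, 0.4]
grip_width: 0.588
```

move_arm:
  commands:
    - [[-40, -26, 0, 0, 0, 0, -1], [-40, -26, 0, 0, 0, 0, -1], [-40, -26, 0, 0, 0, 0, -1], [-40, -26, 0, 0, 0, 0, -1], [-40, -26, 0, 0, 0, 0, -1]]

```text
t: 1.3
position: [0.4772, 0.2035, 0.2419]
ee_rot: [0.0, 0.17, 0.985, 0.0]
force: [1.1, 1.6, -0.3]
grip_width: 0.128
```

move_arm:
  commands:
    - [[-40, -26, 0, 0, 0, 0, -1], [-40, -25, 0, 0, 0, 0, -1], [-30, -15, 0, 0, 0, 0, -1], [-12, -9, 0, 0, 0, 0, -1], [0, 0, 0, 0, 0, 0, -1]]

```text
t: 1.8
position: [0.5665, 0.0924, 0.241]
ee_rot: [-0.001, 0.171, 0.985, -0.0]
force: [-0.6, -0.2, -0.4]
grip_width: 0.007
```

Run:
```python
from h import *
s=bot.read_state();print(s["t"],np.round(s["position"],4),np.round(s["ee_rot"],4),s["force"],s["grip_width"])
c=camera("wrist");cv2.imwrite("pics/w1.png",c["color"][:,:,::-1])
```

```text
1.8 [0.5665 0.0924 0.241 ] [-6.000e-04  1.713e-01  9.852e-01 -2.000e-04] [-0.62590441 -0.17027323 -0.40071945] 0.006622662543049365
```

View pics/w1.png

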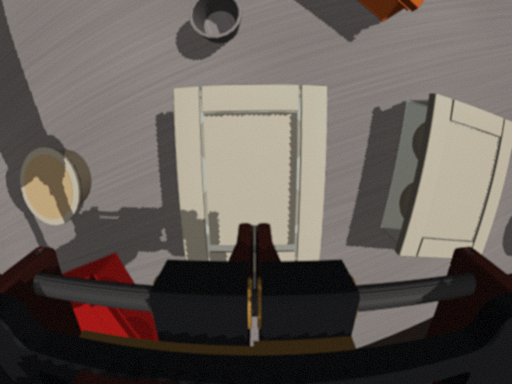

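The wrist view shows the open box centred, with its near rim corners at about (174,88) and (328,86). Its side edges run down to about (181,258) and (323,260). The closed fingers are at (254,230).

```bash
cat >> h.py <<'E'
def wray(c,px,z,s):
    # equidistant fisheye; returns (tool-frame xy offset mm, world point)
    from scipy.spatial.transform import Rotation as R
    K,H=c["intrinsics"],np.array(c["hand_eye"])
    u=np.array([(px[0]-K[0][2]),(px[1]-K[1][2])]);r=np.hypot(*u);th=r/K[0][0]
    d=np.array([u[0]/r*np.sin(th),-u[1]/r*np.sin(th),-np.cos(th)])
    w,x,y,zq=s["ee_rot"];Q=R.from_quat([x,y,zq,w]).as_matrix();p=np.array(s["position"])
    o=Q@H[:3,3]+p;dd=Q@H[:3,:3]@d;P=o+dd*(z-o[2])/dd[2]
    return (Q.T@(P-p)*1000).round(1),P.round(4)
E
python3 - <<'E'
from h import *
s=bot.read_state();c=camera("wrist")
for n,u in(("NL",(174,88)),("NR",(328,86)),("L",(181,258)),("R",(323,258)),("NLin",(201,110)),("NRin",(299,110)),("farin",(210,247))):print(n,wray(c,u,.097,s))
E
```

```text
NL (array([ 99.5, -77.9, 144.5]), array([0.4459, 0.0539, 0.097 ]))
NR (array([101.2,  72.5, 144.5]), array([0.4949, 0.1961, 0.097 ]))
L (array([-83.3, -81.6, 144.3]), array([ 0.6168, -0.011 ,  0.097 ]))
R (array([-83.1,  77.7, 144.3]), array([0.6701, 0.1391, 0.097 ]))
NLin (array([ 76.5, -51. , 144.5]), array([0.4766, 0.0714, 0.097 ]))
NRin (array([ 76.2,  43.9, 144.5]), array([0.5088, 0.1608, 0.097 ]))
farin (array([-68.5, -47.5, 144.3]), array([0.6143, 0.026 , 0.097 ]))
```

The box centre is at about (+0.5, -2.5) mm in the tool frame, which agrees with the estimate. I'll press the near section first, at x+87, y-3.

move_arm:
  commands:
    - [[30, -1, 15, 0, 0, 0, -1], [35, -1, 28, 0, 0, 0, -1], [22, -1, 30, 0, 0, 0, -1], [0, 0, 30, 0, 0, 0, -1], [0, 0, 12, 0, 0, 0, -1]]

```text
t: 2.4
position: [0.4806, 0.1216, 0.1241]
ee_rot: [-0.001, 0.169, 0.986, -0.0]
force: [-0.2, -0.7, 0.7]
grip_width: 0.003
```

move_arm:
  commands:
    - [[0, 0, 4, 0, 0, 0, -1], [0, 0, 3, 0, 0, 0, -1], [0, 0, 3, 0, 0, 0, -1], [0, 0, 3, 0, 0, 0, -1], [0, 0, 0, 0, 0, 0, -1]]

```text
t: 2.9
position: [0.4841, 0.1201, 0.115]
ee_rot: [0.001, 0.17, 0.985, 0.001]
force: [-0.0, 1.0, 5.5]
grip_width: 0.0
```

move_arm:
  commands:
    - [[0, 0, 3, 0, 0, 0, -1], [0, 0, 3, 0, 0, 0, -1], [0, 0, 3, 0, 0, 0, -1], [0, 0, 2, 0, 0, 0, -1], [0, 0, 0, 0, 0, 0, -1]]

```text
t: 3.4
position: [0.4833, 0.1199, 0.1042]
ee_rot: [0.0, 0.17, 0.985, 0.0]
force: [-4.6, -0.8, 10.4]
grip_width: 0.003
```

move_arm:
  commands:
    - [[0, 0, -12, 0, 0, 0, -1], [-18, 0, -20, 0, 0, 0, -1], [-45, 0, 0, 0, 0, 0, -1], [-45, 0, 0, 0, 0, 0, -1], [-40, 0, 0, 0, 0, 0, -1]]

```text
t: 3.9
position: [0.6243, 0.0696, 0.1347]
ee_rot: [0.0, 0.17, 0.985, -0.0]
force: [-0.2, 0.8, 0.7]
grip_width: 0.004
```

move_arm:
  commands:
    - [[-18, 0, 0, 0, 0, 0, -1], [-7, 0, 6, 0, 0, 0, -1], [0, 0, 8, 0, 0, 0, -1], [0, 0, 3, 0, 0, 0, -1], [0, 0, 2, 0, 0, 0, -1]]

```text
t: 4.4
position: [0.6451, 0.0623, 0.1161]
ee_rot: [-0.0, 0.17, 0.985, -0.0]
force: [-3.5, -1.0, 6.1]
grip_width: 0.002
```

move_arm:
  commands:
    - [[0, 0, 3, 0, 0, 0, -1], [0, 0, 3, 0, 0, 0, -1], [0, 0, 3, 0, 0, 0, -1], [0, 0, 3, 0, 0, 0, -1], [0, 0, 0, 0, 0, 0, -1]]

```text
t: 4.9
position: [0.6459, 0.0625, 0.1043]
ee_rot: [0.0, 0.17, 0.985, 0.0]
force: [-2.3, -0.2, 5.2]
grip_width: 0.005
```

move_arm:
  commands:
    - [[0, 0, 1, 0, 0, 0, -1], [0, 0, 0, 0, 0, 0, -1]]

```text
t: 5.1
position: [0.646, 0.0625, 0.1043]
ee_rot: [0.0, 0.17, 0.985, 0.0]
force: [-3.8, 0.8, 8.1]
grip_width: 0.006
```

It has bottomed out, so the far section is shut. Next is the +y long section, at +86 x and +62 y from here.

move_arm:
  commands:
    - [[0, 0, -13, 0, 0, 0, -1], [20, 12, -20, 0, 0, 0, -1], [33, 24, 0, 0, 0, 0, -1], [25, 20, 0, 0, 0, 0, -1], [8, 6, 0, 0, 0, 0, -1]]

```text
t: 5.6
position: [0.5847, 0.1517, 0.1363]
ee_rot: [0.0, 0.169, 0.986, 0.001]
force: [0.2, -0.4, 0.8]
grip_width: 0.004
```

move_arm:
  commands:
    - [[0, 0, 8, 0, 0, 0, -1], [0, 0, 6, 0, 0, 0, -1], [0, 0, 3, 0, 0, 0, -1], [0, 0, 3, 0, 0, 0, -1], [0, 0, 2, 0, 0, 0, -1]]

```text
t: 6.1
position: [0.5861, 0.148, 0.114]
ee_rot: [-0.0, 0.171, 0.985, -0.0]
force: [-3.8, -0.5, 6.4]
grip_width: 0.008
```

move_arm:
  commands:
    - [[0, 0, 3, 0, 0, 0, -1], [0, 0, 3, 0, 0, 0, -1], [0, 0, 3, 0, 0, 0, -1], [0, 0, 2, 0, 0, 0, -1], [0, 0, 0, 0, 0, 0, -1]]

```text
t: 6.6
position: [0.5863, 0.1488, 0.1043]
ee_rot: [0.001, 0.17, 0.985, -0.0]
force: [-4.3, -2.1, 8.5]
grip_width: 0.004
```

Now across to the -y long section, -124 mm in y.

move_arm:
  commands:
    - [[0, 0, -13, 0, 0, 0, -1], [0, -15, -20, 0, 0, 0, -1], [0, -40, 0, 0, 0, 0, -1], [0, -40, 0, 0, 0, 0, -1], [0, -22, 0, 0, 0, 0, -1]]

```text
t: 7.1
position: [0.5462, 0.0369, 0.1361]
ee_rot: [0.0, 0.171, 0.985, -0.0]
force: [0.1, -0.1, 0.2]
grip_width: 0.006
```

move_arm:
  commands:
    - [[0, -7, 7, 0, 0, 0, -1], [0, 0, 7, 0, 0, 0, -1], [0, 0, 3, 0, 0, 0, -1], [0, 0, 3, 0, 0, 0, -1], [0, 0, 2, 0, 0, 0, -1]]

```text
t: 7.6
position: [0.5443, 0.0334, 0.114]
ee_rot: [-0.0, 0.169, 0.986, -0.0]
force: [-4.7, -0.7, 6.5]
grip_width: 0.007
```

move_arm:
  commands:
    - [[0, 0, 3, 0, 0, 0, -1], [0, 0, 3, 0, 0, 0, -1], [0, 0, 3, 0, 0, 0, -1], [0, 0, 2, 0, 0, 0, -1], [0, 0, 0, 0, 0, 0, -1]]

```text
t: 8.1
position: [0.5446, 0.0332, 0.1042]
ee_rot: [0.001, 0.17, 0.985, 0.0]
force: [-4.3, 1.1, 9.3]
grip_width: 0.007
```

All four sections have bottomed out at 85 mm. I'll lift clear, up and back to the +y side, then look.

move_arm:
  commands:
    - [[0, 0, -13, 0, 0, 0, -1], [0, 0, -40, 0, 0, 0, -1], [0, 0, -45, 0, 0, 0, -1], [20, 20, -35, 0, 0, 0, -1], [35, 30, 0, 0, 0, 0, -1]]

```text
t: 8.6
position: [0.5115, 0.0976, 0.2421]
ee_rot: [0.005, 0.172, 0.985, 0.001]
force: [-0.1, 0.4, 0.4]
grip_width: 0.003
```

move_arm:
  commands:
    - [[38, 30, 0, 0, 0, 0, -1], [38, 30, 0, 0, 0, 0, -1], [38, 30, 0, 0, 0, 0, -1], [20, 15, 0, 0, 0, 0, -1], [0, 0, 0, 0, 0, 0, -1]]

```text
t: 9.1
position: [0.4167, 0.2444, 0.2361]
ee_rot: [0.0, 0.168, 0.986, 0.001]
force: [0.3, -0.3, 0.8]
grip_width: 0.01
```

Run:
```python
from h import *
s=bot.read_state();print(s["t"],np.round(s["position"],3),np.round(s["force"],1))
a=camera("scene")["color"][:,:,::-1];b=camera("side")["color"][:,:,::-1]
cv2.imwrite("pics/s2.png",a)
f=lambda i,w:cv2.resize(i,(w,int(i.shape[0]*w/i.shape[1])),interpolation=cv2.INTER_CUBIC)
A=f(a[150:290,170:350],400);B=f(b[90:230,180:360],400);a0=f(cv2.imread("pics/side0.png")[90:230,180:360],360);C=f(a,360)
o=np.zeros((600,800,3),np.uint8)
for im,x,y in((A,0,0),(B,400,0),(a0,400,315),(C,0,315)):o[y:y+im.shape[0],x:x+im.shape[1]]=im[:600-y]
cv2.imwrite("pics/chk.png",o)
```

```text
9.1 [0.417 0.244 0.236] [ 0.3 -0.3  0.8]
```

View pics/chk.png

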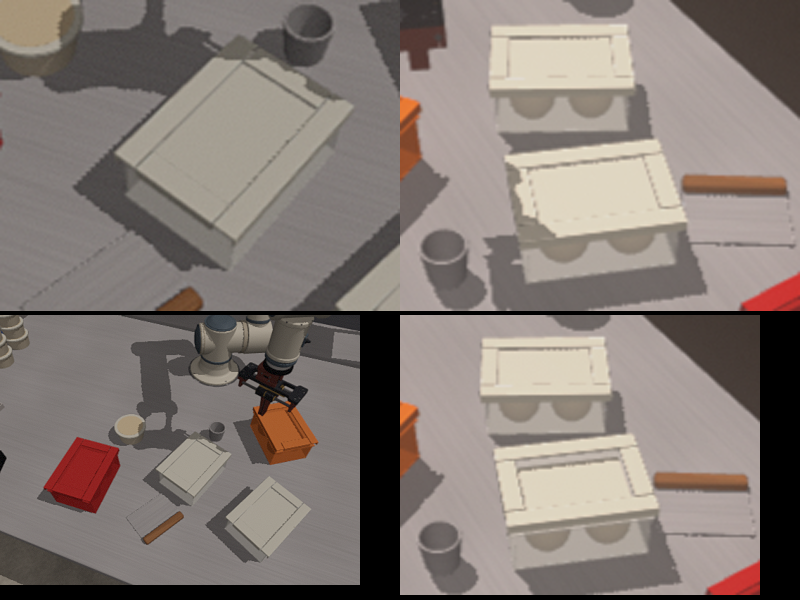

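The far, left and right sections look flush. The near section is in the arm's shadow, so I'll move aside and look at it once more.

move_arm:
  commands:
    - [[0, 25, 0, 0, 0, 0, -1], [0, 45, 0, 0, 0, 0, -1], [0, 45, 0, 0, 0, 0, -1], [0, 30, 0, 0, 0, 0, -1], [0, 0, 0, 0, 0, 0, -1]]

```text
t: 9.7
position: [0.4684, 0.3796, 0.2332]
ee_rot: [-0.001, 0.17, 0.985, -0.001]
force: [0.5, 0.2, -0.6]
grip_width: 0.005
```

Run:
```python
from h import *
a=camera("scene")["color"][:,:,::-1];b=camera("side")["color"][:,:,::-1]
f=lambda i:cv2.resize(i,(400,400),interpolation=cv2.INTER_CUBIC)
cv2.imwrite("pics/chk2.png",np.hstack([f(a[155:275,215:335]),f(b[130:230,215:315])]))
```

```text
(no output)
```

View pics/chk2.png

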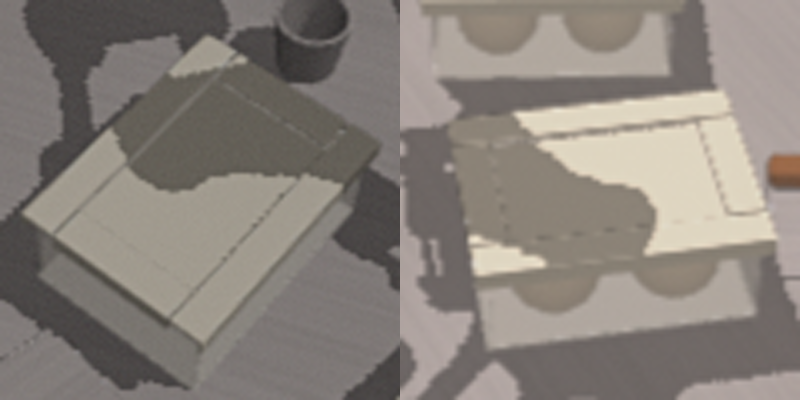

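Even in shadow, the near section's top lies level with the two long sections. Its seams meet with no step, and its gap line matches the far one. All four are flush.

```bash
python3 -c "
from station import bot
print(bot.finish_job())"
```

```text
the job is handed in; nothing more can be done
None
```

I pressed down all four rim sections of the open white dough box (centre about 0.566, 0.092) with the closed fingertips: near, far, left, then right. I then moved the hand clear and handed the job in at about 10 s.

- **Force and height:** Each press bottomed out with the fingertips at about 85 mm, the shut height. Upward force in the readings stayed at 10.4 N or below, and it returned to near zero once the hand was clear.
- **Last pictures:** The far, left and right sections look flush, and the box and its neighbours look unmoved by eye. The arm's shadow covered the near section in both final views, so its seams could only be judged in shadow. They show no step, and its 85 mm press height agrees.
- **Disagreement:** The first side-camera estimate of the box's position was about 7 mm off the scene-camera one. The close wrist view agreed with the scene camera, so I used that.

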